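Free the brass die from the hold-down jig

ROBOT

A 7-joint arm with a two-finger parallel gripper is mounted at the origin on the work surface. World frame = base frame: x ahead of the robot, y to its left, z up, the work surface at z = 0. Lengths are in m, angles in rad, forces in N, time in s.
With the tool pointing down it reaches from about 0.4 to 0.85 m from the base axis. Payload 4.5 kg.
Tool frame: the origin (TCP) lies between the finger pads; the fingertips stand 11 mm ahead of it and the grasp point (between the pads) lies 8 mm behind it (r.nose_length is the distance from the TCP to the fingertips, in m); z points along the fingers, y is the line along which they close (so a half turn about z gives the same grasp; the last joint's range is limited). The gripper opens to 88 mm and grips with 3 to 60 N. Pads are 18 mm wide; open, the fingers measure 123 mm over their backs; the gripper's body (75 mm by 187 mm) begins 45 mm behind the grasp point.
Start: joints at [-1.262, 0.689, -0.195, 1.565, 0.157, 0.902, -0.215], TCP at [0.17, 0.602, 0.25] pointing down, gripper open.
Joint ranges: [-3.01, 3.01], [-0.46, 2.08], [-1.47, 1.51], [0.13, 2.56], [-1, 4.14], [0.04, 2.09], [-2.66, 2.66]. Speed limits (rad/s): [2.57, 2.57, 3.14, 3.14, 3.14, 3.14, 3.14].

INTERFACE

Orientations are given as a unit quaternion [x, y, z, w].
In Python, from plant import get_state, snapshot, camera_model, r gives the robot as it stands.
- The arm moves only by the shell command python3 -m inch 'ROWS' [FORCE]. ROWS is text: rows parted by semicolons, each of 7 numbers parted by spaces: the opening, from -1 (shut) to 1 (fully open), then the shift along the tool's x, y, z in m, then the turn, a rotation vector about the tool's x, y, z in rad. A call has 1 to 20 rows; each row shifts and turns the commanded pose from where the row before left it, along the tool's axes as they then stand; what a row does not reach is not made up. A row lasts 1/12 s, in which the tool goes at most 41.7 mm and 7.16 degrees, less where a joint would pass 70% of its speed; a pose out of reach is approached as far as the arm can. A call is refused whole if a number of a shift passes 0.0417 or a number of a turn 0.125, either way. A call with a gripper value outside its range is refused whole. The fingers move at their own pace and stop on an object; FORCE is the grip in N (left out, the last holds). Time passes only in rows, so rows that do not move let the fingers close. It gives the time, the measured TCP pose, the force, the opening and the grip force at its end, in the units of the state.
- get_state(): the state, without advancing time (a new reading comes with each control period).
- snapshot(name): name is "scene" or "top"; returns (picture, depth): 420x560x3 uint8, red, green, blue; 420x560 float32, m along the optical axis (not along the pixel's ray), 0 where there is no reading.
- camera_model(name): a dict with "intrinsics" (3x3 intrinsics, pixels), "view" (4x4, takes a point from world to camera coordinates). Camera axes: x right, y down, z forward; pixel columns grow to the right and rows downward; lengths in m; the calibration is good to about 2 mm. A picture is of the moment at which its call begins. camera_model takes no time and is no camera call.
- r.finish_job(): hands the job in; it is judged then, once.
The state is a dict: "clock": time; "q": joint angles; "qd": joint speeds; "joint_torque": joint torques, N m; "tool_pos": TCP position; "eef_rot": TCP orientation; "contact_force": force on the tool from outside, world axes, zero at the start; "moment": the same for the moment, N m; "opening": opening from 0.0 (shut) to 1.0 (fully open); "finger_force": force on a finger pad.
Only numpy, scipy, OpenCV 4.12 (cv2) and the standard library are available. Lean on these libraries where they do the work, as an engineer would, in place of code of your own. Each camera call takes 0.05 s, during which the arm holds its last target. There are 200 camera calls.

TASK

A small bottle and a round engraving stand are in the way on either side of the brass die that is held in the wooden jig: first set both of them upright in the shallow wooden tray at the side. Then swing the jig's sprung arm up until it stays open by itself, take the die out and lay it gently, flat and centred, on the steel block. Only then put the bottle and the stand back, each upright on the very spot on the jig where it stood at first, leave the arm open, and never knock either of them over.

Things in the scene. Friction and masses are not known exactly. Their poses are not given: they have to be found in the camera images.
- jig: Hold-down jig, fixed: a pale wooden board 170 (x) x 190 (y) x 15 mm. Origin at the centre of its underside; x points from the free end of the arm to the hinge, z up. The board's top is at z = 15 mm. The die lies on it at about x = -20, y = 0; the bottle and the stand are on two flush dark wood discs of 62 mm diameter at about x = -30, y = +52 and -52 mm (either may be on either side). The steel hinge post is at x = 44 to 80 mm, 34 mm wide, up to 57 mm high.
- clamp (a joint): Angle of the sprung hold-down arm, rad. 0 = shut, lying level over the die; grows as the free end swings up and over towards the hinge's far side; stop at 2.3. Its light hinge spring and its weight pull it shut up to about 1.75; beyond that hold-open point its weight carries it on to the stop and keeps it there, leaning back behind the hinge, clear of the die. Moving it at the knob takes under 3 N.
- clamp_knob (a point): Centre of the dark steel knob at the free end of the arm: a cylinder 26 mm long and 20 mm in diameter, its axis along the jig's y. When shut it is at jig x = -53, y = 0, z = 61 mm, 32 mm above the die's top. It can be pinched from above by its two flat ends (fingers closing along the jig's y) and turns between the fingers as the arm swings. The arm is a steel strip 14 mm wide.
- clamp_hinge (a point): The hinge axis of the arm, parallel to the jig's y: jig x = 55, y = 0, z = 45 mm. The knob's centre moves about it on a circle of 109 mm radius.
- die: Brass forming die with a dark snowflake pattern, loose: a flat bar 60 (x) x 36 (y) x 14 mm, about 0.25 kg. Origin at the centre of its underside. It lies under the arm, its long side roughly along the jig's x.
- bottle: Small closed amber glass bottle with a black cap, loose, upright: body 40 mm in diameter up to 35 mm height, then a rounded shoulder and a cap 20 mm in diameter, 65 mm high in all, about 0.1 kg. Origin at the centre of its underside, z up.
- stand: Round engraving stand, loose, upright: black foot 50 mm in diameter and 12 mm high, thin stem, perforated aluminium disc on top 48 mm in diameter from 40 to 56 mm height, about 0.25 kg. Origin at the centre of its underside, z up.
- tray: Side tray, fixed: shallow open brown wooden tray, 190 (x) x 130 (y) x 16 mm outside, walls and floor 6 mm thick. Origin at the centre of its underside. There is room for both things, one at x = +45 and one at x = -45 mm.
- block: Steel bench block, fixed: 90 x 90 x 22 mm. Origin at the centre of its underside; its flat top is at z = 22 mm.
Mind the look-alikes: they are no part of the job. Several things have the shape of the bottle; the one meant has the colours described above.

How it is judged:
By the outcome, as a careful person would: the job done as asked, in the order asked, and still so for the second after the job is handed in, with the robot touching nothing.
It also fails if it takes over 141 s, if anything falls off the work surface, if the arm or the gripper's body presses on something with over 40 N, if the wrist force passes 120 N, or if a joint passes its speed limit or range.

## Working session

There is one attempt and no reset: what is moved stays moved. The work goes in short steps, Python scripts to look and compute and a shell command to move; the robot and the scene stay as the last step left them, time stands still between calls to the robot, and variables do not carry over. Pictures are saved under pics/ and viewed, at most 14 in all, crops included, and the job is handed in when it is done.

```bash
ls; mkdir -p pics
python3 - <<'E'
from plant import *
import cv2,numpy as np
s=get_state();print(s)
for n in("scene","top"):
    p,d=snapshot(n);cv2.imwrite(f"pics/{n}0.png",p[:,:,::-1]);np.save(f"pics/{n}0.npy",d)
    m=camera_model(n);print(np.round(m["intrinsics"],1).tolist(),np.round(m["view"],4).tolist())
print(r.nose_length)
E
```

```text
pics
{'clock': 0.0, 'q': array([-1.26219778,  0.69002088, -0.19450677,  1.56635058,  0.15731572,
        0.90250365, -0.21510285]), 'qd': array([-0.00013564, -0.00114343,  0.00148334,  0.00199135,  0.00165579,
        0.00250969,  0.00042645]), 'joint_torque': array([-3.68116230e-05, -5.27561653e+01, -1.26698624e+00, -1.53426594e+01,
       -5.26627852e-02,  6.74439972e-03,  1.74921329e-04]), 'tool_pos': array([0.16948137, 0.60093577, 0.24888507]), 'eef_rot': array([ 1.36924435e-01,  9.90581045e-01, -9.43037949e-04, -5.41037005e-05]), 'contact_force': array([ 0.16744496, -0.08523042, -0.54235934]), 'moment': array([-0.05703049,  0.0433974 , -0.03672449]), 'finger_force': 0.0, 'opening': 0.9981994926085926}
[[399.8, 0.0, 280.4], [0.0, 399.8, 212.8], [0.0, 0.0, 1.0]] [[0.6418, 0.7668, -0.0066, -0.3413], [0.6237, -0.527, -0.5773, -0.2831], [-0.4462, 0.3664, -0.8165, 1.0377], [0.0, 0.0, 0.0, 1.0]]
[[515.4, 0.0, 286.6], [0.0, 515.4, 201.2], [0.0, 0.0, 1.0]] [[0.0455, -0.9989, 0.0059, -0.0004], [-0.9689, -0.0456, -0.243, 0.5455], [0.243, 0.0053, -0.97, 0.9223], [0.0, 0.0, 0.0, 1.0]]
0.011
```

View pics/scene0.png

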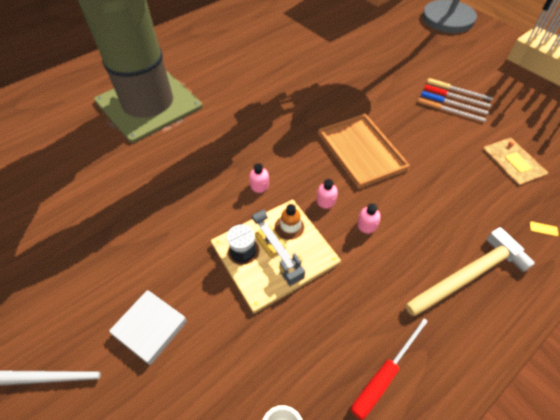

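View pics/top0.png

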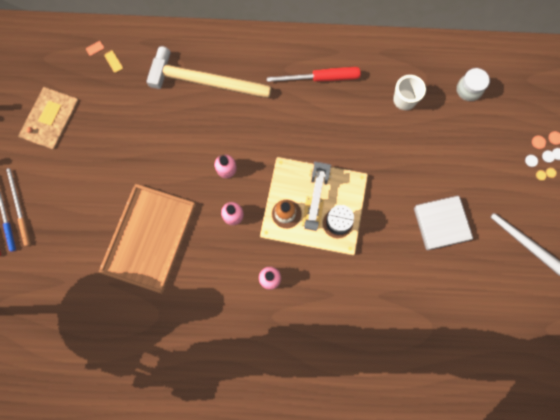

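The top view shows the jig at (315,205). The amber bottle with a black cap is at (285,212) on the board, the stand at (340,220), the knob at about (312,225), the hinge at (320,170), the tray at (148,238) and the block at (443,222). The bottle-shaped things are the pink ones at (225,166), (232,212) and (270,278) and the amber one at (285,212). Only the amber one fits, because of its colour and its place on the jig. Next I measure and confirm it with a crop.

```bash
cat > h.py <<'E'
from plant import *
import cv2,numpy as np
def cloud(n,d):
    m=camera_model(n);K=np.array(m["intrinsics"]);V=np.array(m["view"])
    v,u=np.mgrid[:d.shape[0],:d.shape[1]]
    c=np.stack([(u-K[0,2])/K[0,0]*d,(v-K[1,2])/K[1,1]*d,d],-1)
    w=(c-V[:3,3])@V[:3,:3]; w[d<=0]=np.nan
    return w
def project(n,p):
    m=camera_model(n);c=np.array(m["view"])[:3]@np.append(p,1);q=np.array(m["intrinsics"])@c;return q[:2]/q[2]
def shot(n,name):
    p,d=snapshot(n);cv2.imwrite(f"pics/{name}.png",p[:,:,::-1]);np.save(f"pics/{name}.npy",d);return p,cloud(n,d)
def rect(w,roi,z0,z1):
    u0,v0,u1,v1=roi;s=w[v0:v1,u0:u1].reshape(-1,3);s=s[(s[:,2]>z0)&(s[:,2]<z1)]
    (c,sz,a)=cv2.minAreaRect((s[:,:2]*1000).astype(np.float32));return np.round(c,1),np.round(sz,1),round(a,2),len(s),round(float(np.median(s[:,2])),4)
def circ(w,roi,z0,z1):
    u0,v0,u1,v1=roi;s=w[v0:v1,u0:u1].reshape(-1,3);s=s[(s[:,2]>z0)&(s[:,2]<z1)]
    c,rad=cv2.minEnclosingCircle((s[:,:2]*1000).astype(np.float32));return np.round(c,1),round(rad,1),np.round(s[:,:2].mean(0)*1000,1),len(s)
E
python3 - <<'E'
from h import *
for n in("top","scene"):
    w=cloud(n,np.load(f"pics/{n}0.npy"))
    R=dict(top=dict(jig=(250,145,380,265),tray=(90,175,205,300),block=(405,185,485,260),bot=(265,190,303,232),st=(322,198,362,242),arm=(300,155,335,235)),
     scene=dict(jig=(200,195,345,312),tray=(310,110,415,190),block=(105,285,190,365),bot=(274,200,308,240),st=(222,220,262,270),arm=(250,205,310,285)))[n]
    print(n)
    print("jig",rect(w,R["jig"],.009,.020));print("tray",rect(w,R["tray"],.012,.022),);print("block",rect(w,R["block"],.016,.028))
    print("cap",circ(w,R["bot"],.070,.085),"disc",circ(w,R["st"],.066,.076));print("arm",rect(w,R["arm"],.050,.066))
p=cv2.imread("pics/top0.png")[140:270,240:390];q=cv2.imread("pics/scene0.png")[160:310,200:390]
a=cv2.resize(p,(450,390),interpolation=2);b=cv2.resize(q,(494,390),interpolation=2)
cv2.imwrite("pics/crop0.png",cv2.resize(np.hstack([a,b]),(800,330)))
E
```

```text
top
jig (array([554. , -30.9]), array([190.2, 171.1]), 81.63, 5606, 0.0145)
tray (array([472.4, 298.9]), array([131. , 189.5]), 74.57, 932, 0.0152)
block (array([ 529. , -290.1]), array([90.3, 91.4]), 15.84, 2003, 0.0214)
cap (array([531.8,  28. ]), 9.6, array([531. ,  28.1]), 88) disc (array([516.4, -79.4]), 24.1, array([516.8, -79. ]), 485)
arm (array([554.7, -43.4]), array([ 57.6, 129.6]), 86.01, 202, 0.055)
scene
jig (array([559. ,   3.8]), array([264.1, 171. ]), 81.59, 5190, 0.0151)
tray (array([472.1, 297.4]), array([132.3, 191.4]), 74.51, 624, 0.0151)
block (array([ 528.8, -291.5]), array([91.1, 90.2]), 15.73, 2805, 0.0222)
cap (array([532.1,  25.8]), 10.0, array([533.2,  24.6]), 100) disc (array([514.5, -68.4]), 36.3, array([517.7, -81.3]), 498)
arm (array([553.6, -29.2]), array([ 91.7, 132.7]), 49.44, 469, 0.0564)
```

View pics/crop0.png

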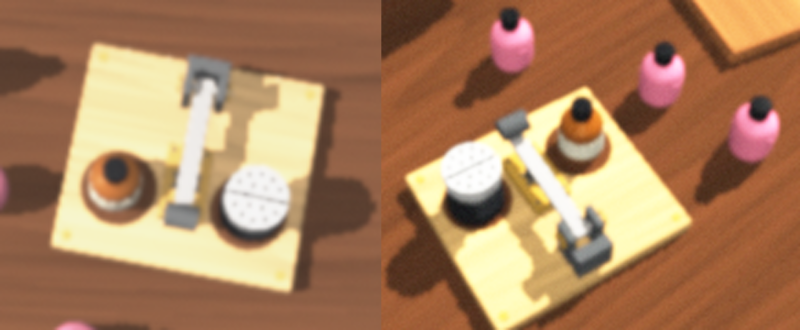

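The crops confirm it: the amber bottle with the black cap stands on the +y disc (crop 115,180) and the stand on the -y disc. The die is under the arm, and all the other bottles are pink. I add a move planner and start.

```bash
cat >> h.py <<'E'
from scipy.spatial.transform import Rotation as Ro
JC=np.array([.554,-.031]);JA=np.radians(-8.4)
def jig(x,y): return JC+np.array([[np.cos(JA),-np.sin(JA)],[np.sin(JA),np.cos(JA)]])@[x/1000,y/1000]
def plan(x,y,z,yaw=None):
    """turn about tool z (rad) to bring tool y to world yaw (deg); then shift in turned tool axes"""
    s=get_state();R=Ro.from_quat(s["eef_rot"]);M=R.as_matrix();t=0
    a=np.degrees(np.arctan2(M[1,1],M[0,1]))
    if yaw is not None: t=-np.radians((yaw-a+180)%360-180);M=(R*Ro.from_rotvec([0,0,t])).as_matrix()
    print("clk",round(s["clock"],2),"yaw",round(a,2),"pos",np.round(s["tool_pos"],4),"turn",round(t,4),"shift mm",np.round(M.T@(np.array([x,y,z])-s["tool_pos"])*1000,1),"tilt",np.round(M[:2,2],4))
E
python3 - <<'E'
from h import *
print(jig(-30,52),jig(-30,-52))
plan(.532,.0265,.032,-8.4)
w=np.radians(-15.4);
for a,b in((95,65),(95,-65),(-95,-65),(-95,65)):
    print(project("top",np.array([.4723+(a*np.cos(w)-b*np.sin(w))/1000,.298+(a*np.sin(w)+b*np.cos(w))/1000,.016])).round())
E
```

```text
[0.53191815 0.02482465] [ 0.51672551 -0.07805967]
clk 0.1 yaw 74.26 pos [0.1695 0.601  0.249 ] turn 1.4427 shift mm [-515.1  442.6  217.8] tilt [-0.0003 -0.0016]
[135. 183.]
[195. 202.]
[160. 293.]
[ 98. 272.]
```

```bash
python3 -m inch '1 0 0 0 0 0 0.12;1 0 0 0 0 0 0.12;1 0 0 0 0 0 0.12;1 0 0 0 0 0 0.12;1 0 0 0 0 0 0.12;1 0 0 0 0 0 0.12;1 0 0 0 0 0 0.12;1 0 0 0 0 0 0.12;1 0 0 0 0 0 0.12;1 0 0 0 0 0 0.12;1 0 0 0 0 0 0.12;1 0 0 0 0 0 0.1227;1 0 0 0 0 0 0'
python3 -m inch '1 -0.012 0.010 0 0 0 0;1 -0.025 0.0215 0 0 0 0;1 -0.027 0.0235 0 0 0 0;1 -0.027 0.0235 0 0 0 0;1 -0.027 0.0235 0 0 0 0;1 -0.027 0.0235 0 0 0 0;1 -0.027 0.0235 0 0 0 0;1 -0.027 0.0235 0 0 0 0;1 -0.027 0.0235 0 0 0 0;1 -0.027 0.0235 0 0 0 0;1 -0.027 0.0235 0 0 0 0;1 -0.027 0.0235 0 0 0 0;1 -0.027 0.0235 0 0 0 0;1 -0.027 0.0235 0 0 0 0;1 -0.027 0.0235 0 0 0 0;1 -0.027 0.0235 0 0 0 0;1 -0.027 0.0235 0 0 0 0;1 -0.027 0.0235 0 0 0 0;1 -0.025 0.0195 0 0 0 0;1 -0.012 0.010 0 0 0 0' 15
python3 -m inch '0.6 0 0 0 0 0 0;0.6 0 0 0 0 0 0;0.6 0 0 0 0 0 0'
python3 -c "
from h import *
plan(.532,.0265,.032,-8.4)"
```

```text
clock: 1.18
tool_pos: [0.1692, 0.6013, 0.2492]
eef_rot: [0.758, 0.652, -0.0, 0.0]
contact_force: [0.0, -0.1, -1.0]
opening: 1.004
finger_force: 0.0
clock: 2.85
tool_pos: [0.5297, 0.0322, 0.2498]
eef_rot: [0.758, 0.653, -0.0, 0.001]
contact_force: [0.0, 0.0, 0.1]
opening: 1.002
finger_force: 0.0
clock: 3.1
tool_pos: [0.5271, 0.0386, 0.2495]
eef_rot: [0.756, 0.655, -0.0, -0.001]
contact_force: [0.6, 0.5, 0.4]
opening: 0.812
finger_force: 0.0
clk 3.1 yaw -8.21 pos [0.5271 0.0386 0.2495] turn 0.0033 shift mm [-11.5   6.9 217.4] tilt [-0.0012  0.0012]
```

```bash
python3 -m inch '0.6 -0.006 0.0035 0 0 0 0;0.6 -0.0055 0.0035 0.01 0 0 0;0.6 0 0 0.02 0 0 0;0.6 0 0 0.03 0 0 0;0.6 0 0 0.03 0 0 0;0.6 0 0 0.03 0 0 0;0.6 0 0 0.02 0 0 0;0.6 0 0 0.01 0 0 0;0.6 0 0 0 0 0 0;0.6 0 0 0 0 0 0'
python3 -c "
from h import *
shot('scene','b1')
plan(.532,.0265,.032,-8.4)"
```

```text
clock: 3.93
tool_pos: [0.5332, 0.0248, 0.0997]
eef_rot: [0.757, 0.654, -0.0, -0.0]
contact_force: [-0.6, 0.8, -0.1]
opening: 0.799
finger_force: 0.0
clk 3.98 yaw -8.39 pos [0.5338 0.0248 0.1004] turn 0.0002 shift mm [ 1.4 -2.2 68.4] tilt [0.0015 0.0001]
```

View pics/b1.png

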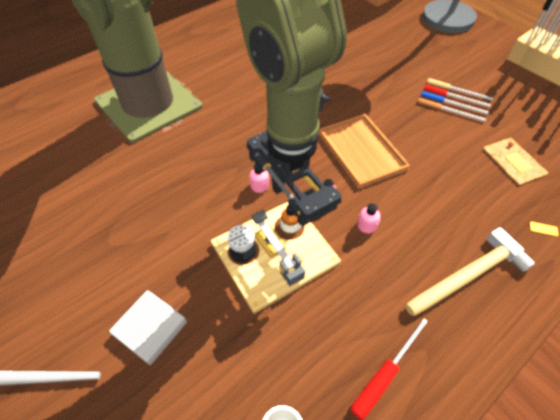

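The open gripper is over the bottle at (290,215) with the fingers either side of it along the jig's x. I descend and grip.

```bash
python3 -m inch '0.6 0.001 -0.0015 0.01 0 0 0;0.6 0 0 0.015 0 0 0;0.6 0 0 0.015 0 0 0;0.6 0 0 0.015 0 0 0;0.6 0 0 0.010 0 0 0;0.6 0 0 0.003 0 0 0;0.6 0 0 0 0 0 0;0.6 0 0 0 0 0 0;0.6 0 0 0 0 0 0'
python3 -c "
from h import *
plan(.532,.0265,.032,-8.4)"
python3 -m inch '-0.3 0 0 0 0 0 0;-0.3 0 0 0 0 0 0;-0.3 0 0 0 0 0 0;-0.3 0 0 0 0 0 0;-0.3 0 0 0 0 0 0;-0.3 0 0 0 0 0 0;-0.3 0 0 0 0 0 0;-0.3 0 0 0 0 0 0;-0.3 0 0 0 0 0 0' 15
```

```text
clock: 4.73
tool_pos: [0.5324, 0.026, 0.0325]
eef_rot: [0.757, 0.653, 0.001, 0.0]
contact_force: [-0.0, 0.3, 0.1]
opening: 0.802
finger_force: 0.0
clk 4.73 yaw -8.4 pos [0.5324 0.026  0.0325] turn -0.0 shift mm [ 0.4 -0.5  0.5] tilt [0.0015 0.0002]
clock: 5.48
tool_pos: [0.5319, 0.026, 0.0318]
eef_rot: [0.757, 0.653, 0.0, 0.0]
contact_force: [-0.1, -0.6, 2.8]
opening: 0.442
finger_force: 15.0
```

```bash
python3 -m inch '-0.3 0 0 -0.005 0 0 0;-0.3 0 0 -0.01 0 0 0;-0.3 0 0 -0.02 0 0 0;-0.3 0 0 -0.02 0 0 0;-0.3 0 0 -0.02 0 0 0;-0.3 0 0 -0.02 0 0 0;-0.3 0 0 -0.015 0 0 0;-0.3 0 0 -0.01 0 0 0;-0.3 0 0 0 0 0 0'
python3 -m inch '-0.3 0 0 0 0 0 -0.06;-0.3 0 0 0 0 0 -0.12;-0.3 0 0 0 0 0 -0.12;-0.3 0 0 0 0 0 -0.12;-0.3 0 0 0 0 0 -0.12;-0.3 0 0 0 0 0 -0.12;-0.3 0 0 0 0 0 -0.12;-0.3 0 0 0 0 0 -0.12;-0.3 0 0 0 0 0 -0.12;-0.3 0 0 0 0 0 -0.12;-0.3 0 0 0 0 0 -0.12;-0.3 0 0 0 0 0 -0.12;-0.3 0 0 0 0 0 -0.0686;-0.3 0 0 0 0 0 0;-0.3 0 0 0 0 0 0'
python3 -c "
from h import *
plan(.4289,.310,.0235,74.6)"
```

```text
clock: 6.23
tool_pos: [0.5329, 0.026, 0.154]
eef_rot: [0.757, 0.653, 0.002, 0.001]
contact_force: [0.7, 0.4, -0.5]
opening: 0.447
finger_force: 15.0
clock: 7.48
tool_pos: [0.5313, 0.0258, 0.151]
eef_rot: [0.135, 0.991, 0.0, -0.001]
contact_force: [-0.1, -0.4, -1.1]
opening: 0.445
finger_force: 15.0
clk 7.48 yaw 74.46 pos [0.5313 0.0258 0.151 ] turn -0.0024 shift mm [174.  246.8 127.8] tilt [-0.0015  0.0004]
```

Travel above the tray (x +174, y +247), then lower.

```bash
python3 -m inch '-0.3 0.006 0.009 0 0 0 0;-0.3 0.012 0.017 0 0 0 0;-0.3 0.018 0.025 0 0 0 0;-0.3 0.018 0.025 0 0 0 0;-0.3 0.018 0.025 0 0 0 0;-0.3 0.018 0.025 0 0 0 0;-0.3 0.018 0.025 0 0 0 0;-0.3 0.018 0.026 0 0 0 0;-0.3 0.018 0.026 0 0 0 0;-0.3 0.014 0.02 0 0 0 0;-0.3 0.01 0.016 0 0 0 0;-0.3 0.006 0.008 0 0 0 0;-0.3 0 0 0 0 0 0;-0.3 0 0 0 0 0 0;-0.3 0 0 0 0 0 0'
python3 -m inch '-0.3 0 0 0.01 0 0 0;-0.3 0 0 0.02 0 0 0;-0.3 0 0 0.02 0 0 0;-0.3 0 0 0.02 0 0 0;-0.3 0 0 0.02 0 0 0;-0.3 0 0 0.015 0 0 0;-0.3 0 0 0.01 0 0 0;-0.3 0 0 0.005 0 0 0;-0.3 0 0 0 0 0 0;-0.3 0 0 0 0 0 0'
python3 -c "
from h import *
plan(.4289,.310,.0235,74.6)"
```

```text
clock: 8.73
tool_pos: [0.4302, 0.3084, 0.1516]
eef_rot: [0.135, 0.991, -0.001, 0.0]
contact_force: [0.5, -0.2, -1.6]
opening: 0.448
finger_force: 15.0
clock: 9.57
tool_pos: [0.43, 0.31, 0.0319]
eef_rot: [0.134, 0.991, 0.0, 0.0]
contact_force: [0.1, 0.8, -0.1]
opening: 0.445
finger_force: 15.0
clk 9.57 yaw 74.56 pos [0.43   0.31   0.0319] turn -0.0008 shift mm [ 1.1 -0.3  8.4] tilt [0.0003 0.0001]
```

```bash
python3 -m inch '-0.3 0 0 0.003 0 0 0;-0.3 0 0 0.002 0 0 0;-0.3 0 0 0.0015 0 0 0;-0.3 0 0 0.001 0 0 0;-0.3 0 0 0.0005 0 0 0;-0.3 0 0 0 0 0 0;-0.3 0 0 0 0 0 0'
python3 -m inch '-0.3 0 0 0.0005 0 0 0;-0.3 0 0 0.0005 0 0 0;-0.3 0 0 0 0 0 0'
```

```text
clock: 10.15
tool_pos: [0.4297, 0.3103, 0.0238]
eef_rot: [0.134, 0.991, 0.0, 0.0]
contact_force: [0.2, -0.4, 0.7]
opening: 0.446
finger_force: 15.0
clock: 10.4
tool_pos: [0.4298, 0.3104, 0.0228]
eef_rot: [0.134, 0.991, 0.0, 0.0]
contact_force: [-0.3, 0.8, 0.8]
opening: 0.443
finger_force: 15.0
```

```bash
python3 -m inch '-0.3 0 0 0.0005 0 0 0;-0.3 0 0 0 0 0 0;0.4 0 0 0 0 0 0;0.4 0 0 0 0 0 0;0.4 0 0 0 0 0 0;0.4 0 0 0 0 0 0;0.4 0 0 0 0 0 0;0.4 0 0 -0.01 0 0 0;0.4 0 0 -0.02 0 0 0;0.4 0 0 -0.03 0 0 0;0.4 0 0 -0.03 0 0 0;0.4 0 0 -0.03 0 0 0;0.4 0 0 -0.01 0 0 0;0.6 0 0 0 0 0 0'
python3 -c "
from h import *
p,w=shot('top','t1');print('cap',circ(w,(60,150,240,320),.062,.078))
plan(.5168,-.0795,.055,-8.4)"
```

```text
clock: 11.57
tool_pos: [0.431, 0.3112, 0.1551]
eef_rot: [0.134, 0.991, 0.002, 0.002]
contact_force: [1.2, -0.6, 0.0]
opening: 0.752
finger_force: 0.0
cap (array([575.4, 143.3]), 59.0, array([574.2, 143.3]), 144)
clk 11.62 yaw 74.58 pos [0.4302 0.3105 0.1533] turn 1.4482 shift mm [-373.4  142.5   97.8] tilt [0.002  0.0017]
```

```bash
python3 -m inch '0.6 0 0 0 0 0 0.12;0.6 0 0 0 0 0 0.12;0.6 0 0 0 0 0 0.12;0.6 0 0 0 0 0 0.12;0.6 0 0 0 0 0 0.12;0.6 0 0 0 0 0 0.12;0.6 0 0 0 0 0 0.12;0.6 0 0 0 0 0 0.12;0.6 0 0 0 0 0 0.12;0.6 0 0 0 0 0 0.12;0.6 0 0 0 0 0 0.12;0.6 0 0 0 0 0 0.1282' | head -1; python3 -m inch '0.6 0 0 0 0 0 0.12;0.6 0 0 0 0 0 0.12;0.6 0 0 0 0 0 0.12;0.6 0 0 0 0 0 0.12;0.6 0 0 0 0 0 0.12;0.6 0 0 0 0 0 0.12;0.6 0 0 0 0 0 0.12;0.6 0 0 0 0 0 0.12;0.6 0 0 0 0 0 0.12;0.6 0 0 0 0 0 0.12;0.6 0 0 0 0 0 0.12;0.6 0 0 0 0 0 0.12;0.6 0 0 0 0 0 0.0082;0.6 0 0 0 0 0 0'
```

```text
clock: 12.78
tool_pos: [0.4289, 0.3097, 0.1508]
eef_rot: [0.756, 0.655, -0.001, 0.0]
contact_force: [-0.4, -0.4, 0.2]
opening: 0.801
finger_force: 0.0out of range
```

```bash
python3 -m inch '0.6 -0.010 0.004 0 0 0 0;0.6 -0.02 0.008 0 0 0 0;0.6 -0.028 0.0105 0 0 0 0;0.6 -0.028 0.0105 0 0 0 0;0.6 -0.028 0.0105 0 0 0 0;0.6 -0.028 0.0105 0 0 0 0;0.6 -0.028 0.0105 0 0 0 0;0.6 -0.028 0.0105 0 0 0 0;0.6 -0.028 0.0105 0 0 0 0;0.6 -0.028 0.0105 0 0 0 0;0.6 -0.028 0.0105 0 0 0 0;0.6 -0.028 0.0105 0 0 0 0;0.6 -0.028 0.0105 0 0 0 0;0.6 -0.02 0.0085 0 0 0 0;0.6 -0.015 0.006 0 0 0 0;0.6 0 0 0 0 0 0;0.6 0 0 0 0 0 0;0.6 0 0 0 0 0 0'
python3 -c "
from h import *
p,w=shot('top','t1');print('cap',circ(w,(60,150,240,320),.062,.078))
cv2.imwrite('pics/t1c.png',cv2.resize(p[140:320,60:400,::-1],None,fx=2,fy=2))
plan(.5168,-.0795,.055,-8.4)"
```

```text
clock: 14.28
tool_pos: [0.5151, -0.0785, 0.1519]
eef_rot: [0.756, 0.654, -0.0, -0.001]
contact_force: [0.5, -1.4, -0.3]
opening: 0.8
finger_force: 0.0
cap (array([526. , 231.6]), 134.8, array([512.1, 212.3]), 238)
clk 14.33 yaw -8.24 pos [ 0.5152 -0.078   0.152 ] turn 0.0028 shift mm [-1.4  1.9 97. ] tilt [-0.001   0.0012]
```

View pics/t1c.png

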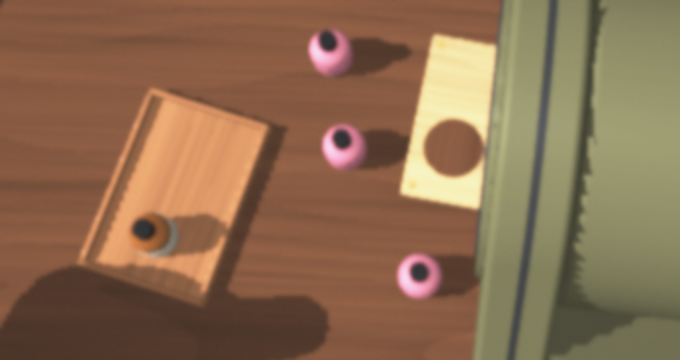

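The bottle stands upright in the tray (crop 152,235), and its dark disc on the jig is bare (crop 454,148). I descend on the stand.

```bash
python3 -m inch '0.6 -0.0015 0.0015 0.01 0 0 0.003;0.6 0 0 0.02 0 0 0;0.6 0 0 0.02 0 0 0;0.6 0 0 0.02 0 0 0;0.6 0 0 0.015 0 0 0;0.6 0 0 0.008 0 0 0;0.6 0 0 0.004 0 0 0;0.6 0 0 0 0 0 0;0.6 0 0 0 0 0 0;0.6 0 0 0 0 0 0'
python3 -c "
from h import *
plan(.5168,-.0795,.055,-8.4)"
python3 -m inch '-0.3 0 0 0 0 0 0;-0.3 0 0 0 0 0 0;-0.3 0 0 0 0 0 0;-0.3 0 0 0 0 0 0;-0.3 0 0 0 0 0 0;-0.3 0 0 0 0 0 0;-0.3 0 0 0 0 0 0;-0.3 0 0 0 0 0 0;-0.3 0 0 0 0 0 0' 25
python3 -c "
from h import *
print(get_state()['moment'])
plan(.5168,-.0795,.055,-8.4)"
```

```text
clock: 15.17
tool_pos: [0.5176, -0.0811, 0.0559]
eef_rot: [0.758, 0.652, 0.0, 0.0]
contact_force: [-0.9, -0.7, 0.0]
opening: 0.8
finger_force: 0.0
clk 15.17 yaw -8.54 pos [ 0.5176 -0.0811  0.0559] turn -0.0025 shift mm [ 1.4 -1.   0.9] tilt [ 0.0014 -0.0001]
clock: 15.92
tool_pos: [0.5172, -0.0811, 0.0555]
eef_rot: [0.758, 0.652, 0.0, 0.0]
contact_force: [0.2, 0.6, 5.3]
opening: 0.529
finger_force: 25.0
[-0.08353949  0.19532647 -0.01300011]
clk 15.92 yaw -8.55 pos [ 0.5172 -0.0811  0.0555] turn -0.0026 shift mm [ 1.5 -0.7  0.5] tilt [0.0005 0.    ]
```

```bash
python3 -m inch '-0.3 0 0 -0.005 0 0 0;-0.3 0 0 -0.01 0 0 0;-0.3 0 0 -0.02 0 0 0;-0.3 0 0 -0.02 0 0 0;-0.3 0 0 -0.02 0 0 0;-0.3 0 0 -0.02 0 0 0;-0.3 0 0 -0.015 0 0 0;-0.3 0 0 -0.01 0 0 0;-0.3 0 0 0 0 0 0'
python3 -m inch '-0.3 0 0 0 0 0 -0.06;-0.3 0 0 0 0 0 -0.12;-0.3 0 0 0 0 0 -0.12;-0.3 0 0 0 0 0 -0.12;-0.3 0 0 0 0 0 -0.12;-0.3 0 0 0 0 0 -0.12;-0.3 0 0 0 0 0 -0.12;-0.3 0 0 0 0 0 -0.12;-0.3 0 0 0 0 0 -0.12;-0.3 0 0 0 0 0 -0.12;-0.3 0 0 0 0 0 -0.12;-0.3 0 0 0 0 0 -0.12;-0.3 0 0 0 0 0 -0.0706;-0.3 0 0 0 0 0 0;-0.3 0 0 0 0 0 0'
python3 -c "
from h import *
plan(.5157,.2860,.0465,74.6)"
```

```text
clock: 16.67
tool_pos: [0.5181, -0.0813, 0.1773]
eef_rot: [0.758, 0.652, 0.001, 0.001]
contact_force: [0.1, -0.4, -1.7]
opening: 0.533
finger_force: 25.0
clock: 17.92
tool_pos: [0.5165, -0.0812, 0.1744]
eef_rot: [0.136, 0.991, 0.0, -0.001]
contact_force: [-0.5, -0.6, -2.1]
opening: 0.529
finger_force: 25.0
clk 17.92 yaw 74.42 pos [ 0.5165 -0.0812  0.1744] turn -0.0031 shift mm [ 98.  353.8 128.2] tilt [-0.0016  0.0007]
```

```bash
python3 -m inch '-0.3 0.002 0.008 0 0 0 0;-0.3 0.004 0.016 0 0 0 0;-0.3 0.007 0.025 0 0 0 0;-0.3 0.007 0.025 0 0 0 0;-0.3 0.007 0.025 0 0 0 0;-0.3 0.007 0.025 0 0 0 0;-0.3 0.007 0.025 0 0 0 0;-0.3 0.007 0.025 0 0 0 0;-0.3 0.007 0.025 0 0 0 0;-0.3 0.007 0.025 0 0 0 0;-0.3 0.007 0.025 0 0 0 0;-0.3 0.007 0.025 0 0 0 0;-0.3 0.007 0.025 0 0 0 0;-0.3 0.007 0.025 0 0 0 0;-0.3 0.005 0.018 0 0 0 0;-0.3 0.003 0.012 0 0 0 0;-0.3 0 0 0 0 0 -0.003;-0.3 0 0 0 0 0 0;-0.3 0 0 0 0 0 0'
python3 -m inch '-0.3 0 0 0.01 0 0 0;-0.3 0 0 0.02 0 0 0;-0.3 0 0 0.02 0 0 0;-0.3 0 0 0.02 0 0 0;-0.3 0 0 0.02 0 0 0;-0.3 0 0 0.015 0 0 0;-0.3 0 0 0.01 0 0 0;-0.3 0 0 0.005 0 0 0;-0.3 0 0 0 0 0 0;-0.3 0 0 0 0 0 0'
python3 -c "
from h import *
plan(.5157,.2860,.0465,74.6)"
```

```text
clock: 19.5
tool_pos: [0.5169, 0.2841, 0.1749]
eef_rot: [0.134, 0.991, -0.001, -0.0]
contact_force: [-0.4, -0.3, -1.6]
opening: 0.535
finger_force: 25.0
clock: 20.33
tool_pos: [0.5172, 0.286, 0.0555]
eef_rot: [0.133, 0.991, 0.0, 0.0]
contact_force: [0.0, -0.0, -0.4]
opening: 0.534
finger_force: 25.0
clk 20.33 yaw 74.69 pos [0.5172 0.286  0.0555] turn 0.0016 shift mm [ 1.5 -0.4  9. ] tilt [0.0004 0.0002]
```

```bash
python3 -m inch '-0.3 0 0 0.003 0 0 0;-0.3 0 0 0.002 0 0 0;-0.3 0 0 0.0015 0 0 0;-0.3 0 0 0.001 0 0 0;-0.3 0 0 0.0005 0 0 0;-0.3 0 0 0 0 0 0;-0.3 0 0 0 0 0 0'
python3 -m inch '-0.3 0 0 0.0005 0 0 0;-0.3 0 0 0.0005 0 0 0;-0.3 0 0 0 0 0 0'
```

```text
clock: 20.92
tool_pos: [0.5169, 0.2863, 0.0473]
eef_rot: [0.133, 0.991, 0.0, 0.0]
contact_force: [0.4, -1.4, -1.2]
opening: 0.532
finger_force: 25.0
clock: 21.17
tool_pos: [0.517, 0.2863, 0.0466]
eef_rot: [0.133, 0.991, 0.0, 0.0]
contact_force: [-0.3, 0.5, 2.2]
opening: 0.53
finger_force: 25.0
```

```bash
python3 -m inch '0.4 0 0 0 0 0 0;0.4 0 0 0 0 0 0;0.4 0 0 0 0 0 0;0.4 0 0 0 0 0 0;0.4 0 0 0 0 0 0;0.4 0 0 -0.01 0 0 0;0.4 0 0 -0.02 0 0 0;0.4 0 0 -0.03 0 0 0;0.4 0 0 -0.03 0 0 0;0.4 0 0 -0.03 0 0 0;0.4 0 0 -0.01 0 0 0;0.1 0 0 0 0 0 -0.06;0.1 0 0 0 0 0 -0.062;0.1 0 0 0 0 0 0;0.1 0 0 0 0 0 0'
python3 - <<'E'
from h import *
p,w=shot('top','t2')
K=jig(-53,0);H=jig(55,0);print(K,H,jig(-20,0))
s=w[150:245,250:380].reshape(-1,3);k=s[(s[:,2]>.063)&(s[:,2]<.076)]
print('knob top pts',len(k),k.mean(0))
d=w[180:220,290:335].reshape(-1,3);k=d[(d[:,2]>.025)&(d[:,2]<.032)];print('die',len(k),k.mean(0))
plan(*K,.061-.008,81.6)
cv2.imwrite('pics/t2c.png',cv2.resize(p[140:320,60:400,::-1],None,fx=2,fy=2))
E
```

```text
clock: 22.42
tool_pos: [0.5167, 0.2859, 0.1762]
eef_rot: [0.073, 0.997, -0.0, -0.0]
contact_force: [-0.2, -0.1, 0.4]
opening: 0.546
finger_force: 0.0
[ 0.50156857 -0.0232576 ] [ 0.60840998 -0.03903457] [ 0.53421455 -0.02807834]
knob top pts 130 [ 0.5004416  -0.02287603  0.06847669]
die 233 [ 0.54390347 -0.02755839  0.02865008]
clk 22.47 yaw 81.62 pos [0.5167 0.286  0.1761] turn 0.0004 shift mm [ -30.3 -308.1  123.1] tilt [-0.0005 -0.0002]
```

View pics/t2c.png

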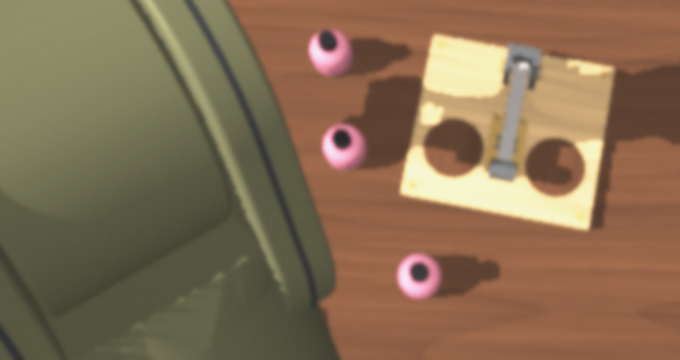

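The jig's two discs are clear and the arm is shut, with its knob at crop (503,170); the gripper hides the tray. I move over the knob and pinch it.

```bash
python3 -m inch '0.1 -0.001 -0.010 0 0 0 0;0.1 -0.002 -0.018 0 0 0 0;0.1 -0.003 -0.028 0 0 0 0;0.1 -0.003 -0.028 0 0 0 0;0.1 -0.003 -0.028 0 0 0 0;0.1 -0.003 -0.028 0 0 0 0;0.1 -0.003 -0.028 0 0 0 0;0.1 -0.003 -0.028 0 0 0 0;0.1 -0.003 -0.028 0 0 0 0;0.1 -0.002 -0.028 0 0 0 0;0.1 -0.002 -0.028 0 0 0 0;0.1 -0.001 -0.018 0.01 0 0 0;0.1 -0.001 -0.010 0.02 0 0 0;0.1 0 0 0.02 0 0 0;0.1 0 0 0.01 0 0 0;0.1 0 0 0 0 0 0;0.1 0 0 0 0 0 0;0.1 0 0 0 0 0 0'
python3 -c "
from h import *
plan(.5012,-.0232,.053,81.6)"
```

```text
clock: 23.97
tool_pos: [0.5024, -0.0229, 0.1167]
eef_rot: [0.072, 0.997, 0.0, 0.0]
contact_force: [-0.4, -0.0, 0.5]
opening: 0.55
finger_force: 0.0
clk 23.97 yaw 81.71 pos [ 0.5024 -0.0229  0.1167] turn 0.0019 shift mm [ 1.2 -0.5 63.7] tilt [0.0006 0.0001]
```

```bash
python3 -m inch '0.1 0.001 -0.0005 0.01 0 0 0;0.1 0 0 0.015 0 0 0;0.1 0 0 0.015 0 0 0;0.1 0 0 0.012 0 0 0;0.1 0 0 0.008 0 0 0;0.1 0 0 0.003 0 0 0;0.1 0 0 0 0 0 0;0.1 0 0 0 0 0 0;-0.7 0 0 0 0 0 0;-0.7 0 0 0 0 0 0;-0.7 0 0 0 0 0 0;-0.7 0 0 0 0 0 0;-0.7 0 0 0 0 0 0;-0.7 0 0 0 0 0 0;-0.7 0 0 0 0 0 0;-0.7 0 0 0 0 0 0' 12
python3 - <<'E'
from h import *
plan(.5012,-.0232,.053,81.6)
# arc: knob displacement in jig (x,z) mm for theta steps, tool x = -jig x, tool z = -z
th=np.linspace(0,2.2,34);ph=np.radians(171.58)-th
X=109.2*np.cos(ph);Z=109.2*np.sin(ph)
for i in range(33): print(round(-(X[i+1]-X[i]),1),round(-(Z[i+1]-Z[i]),1),end=' ; ')
E
```

```text
clock: 25.3
tool_pos: [0.5012, -0.0242, 0.0535]
eef_rot: [0.073, 0.997, -0.001, 0.0]
contact_force: [-0.6, -2.6, 5.2]
opening: 0.292
finger_force: 12.0
clk 25.3 yaw 81.67 pos [ 0.5012 -0.0242  0.0535] turn 0.0013 shift mm [0.2 1.  0.5] tilt [ 0.0002 -0.0013]
-1.3 -7.2 ; -1.8 -7.1 ; -2.2 -6.9 ; -2.7 -6.8 ; -3.1 -6.6 ; -3.6 -6.3 ; -4.0 -6.1 ; -4.4 -5.8 ; -4.8 -5.5 ; -5.1 -5.2 ; -5.5 -4.8 ; -5.8 -4.4 ; -6.0 -4.1 ; -6.3 -3.6 ; -6.5 -3.2 ; -6.7 -2.8 ; -6.9 -2.3 ; -7.0 -1.9 ; -7.1 -1.4 ; -7.2 -0.9 ; -7.3 -0.4 ; -7.3 0.1 ; -7.3 0.6 ; -7.2 1.0 ; -7.1 1.5 ; -7.0 2.0 ; -6.9 2.4 ; -6.7 2.9 ; -6.5 3.3 ; -6.2 3.8 ; -6.0 4.2 ; -5.7 4.6 ; -5.4 4.9 ;
```

```bash
python3 -m inch '-0.7 -0.0013 -0.0072 0 0 0;' 2>&1 | tail -1; python3 -m inch '-0.7 -0.0013 0 -0.0072 0 0 0;-0.7 -0.0018 0 -0.0071 0 0 0;-0.7 -0.0022 0 -0.0069 0 0 0;-0.7 -0.0027 0 -0.0068 0 0 0;-0.7 -0.0031 0 -0.0066 0 0 0;-0.7 -0.0036 0 -0.0063 0 0 0;-0.7 -0.004 0 -0.0061 0 0 0;-0.7 -0.0044 0 -0.0058 0 0 0;-0.7 -0.0048 0 -0.0055 0 0 0;-0.7 -0.0051 0 -0.0052 0 0 0;-0.7 -0.0055 0 -0.0048 0 0 0;-0.7 0 0 0 0 0 0'
python3 -c "
from h import *
shot('scene','s3')"
```

```text
invalid input at $[0]: expected 7 numbers
clock: 26.3
tool_pos: [0.538, -0.0296, 0.1227]
eef_rot: [0.072, 0.997, -0.001, -0.001]
contact_force: [-5.0, -4.4, 2.7]
opening: 0.292
finger_force: 12.0
```

View pics/s3.png

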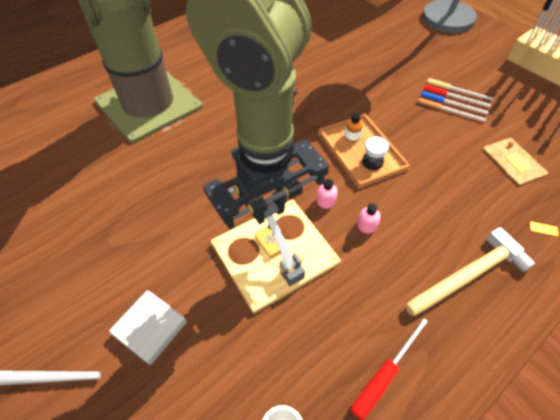

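The arm is rising with the knob in the pinch (270,205), and the bottle (353,128) and stand (375,150) both stand in the tray. I continue the arc.

```bash
python3 -m inch '-0.7 -0.0058 0 -0.0044 0 0 0;-0.7 -0.006 0 -0.0041 0 0 0;-0.7 -0.0063 0 -0.0036 0 0 0;-0.7 -0.0065 0 -0.0032 0 0 0;-0.7 -0.0067 0 -0.0028 0 0 0;-0.7 -0.0069 0 -0.0023 0 0 0;-0.7 -0.007 0 -0.0019 0 0 0;-0.7 -0.0071 0 -0.0014 0 0 0;-0.7 -0.0072 0 -0.0009 0 0 0;-0.7 -0.0073 0 -0.0004 0 0 0;-0.7 -0.0073 0 0.0001 0 0 0;-0.7 -0.0073 0 0.0006 0 0 0;-0.7 -0.0072 0 0.001 0 0 0;-0.7 0 0 0 0 0 0'
python3 -c "
from h import *
H=jig(55,0);s=get_state();p=s['tool_pos'];d=(p[:2]-H)@[np.cos(JA),np.sin(JA)];print('theta',2.9946-np.arctan2(p[2]+.008-.045,d),'rad',np.hypot(d,p[2]+.008-.045))"
python3 -m inch '-0.7 -0.0071 0 0.0015 0 0 0;-0.7 -0.007 0 0.002 0 0 0;-0.7 -0.0069 0 0.0024 0 0 0;-0.7 -0.0067 0 0.0029 0 0 0;-0.7 -0.0065 0 0.0033 0 0 0;-0.7 -0.0062 0 0.0038 0 0 0;-0.7 -0.006 0 0.0042 0 0 0;-0.7 -0.0057 0 0.0046 0 0 0;-0.7 -0.0054 0 0.0049 0 0 0;-0.7 0 0 0 0 0 0;-0.7 0 0 0 0 0 0'
python3 -c "
from h import *
H=jig(55,0);s=get_state();p=s['tool_pos'];d=(p[:2]-H)@[np.cos(JA),np.sin(JA)];print('theta',2.9946-np.arctan2(p[2]+.008-.045,d),'rad',np.hypot(d,p[2]+.008-.045))"
```

```text
clock: 27.52
tool_pos: [0.6279, -0.0428, 0.1453]
eef_rot: [0.073, 0.997, -0.0, 0.001]
contact_force: [-0.8, -4.8, 1.8]
opening: 0.294
finger_force: 12.0
theta 1.6052831969926915 rad 0.110116800519339
clock: 28.43
tool_pos: [0.6828, -0.0509, 0.1149]
eef_rot: [0.072, 0.997, -0.001, -0.001]
contact_force: [-2.0, -4.2, -2.0]
opening: 0.296
finger_force: 12.0
theta 2.1926879630623164 rad 0.10838963607028304
```

```bash
python3 -m inch '0.1 0 0 0 0 0 0;0.1 0 0 0 0 0 0;0.1 0 0 0 0 0 0;0.1 0 0 0 0 0 0;0.1 0 0 0 0 0 0;0.1 0 0 -0.01 0 0 0;0.1 0 0 -0.02 0 0 0;0.1 0 0 -0.03 0 0 0;0.1 0 0 -0.03 0 0 0;0.1 0 0 -0.01 0 0 0;0.1 0 0 0 0 0 0'
python3 -c "
from h import *
shot('scene','s4');a=cv2.imread('pics/s4.png')[150:320,190:420];cv2.imwrite('pics/s4c.png',cv2.resize(a,None,fx=3,fy=3,interpolation=2))
w=cloud('scene',np.load('pics/s4.npy'));print(rect(w,(235,215,300,265),.024,.034))"
```

```text
clock: 29.35
tool_pos: [0.686, -0.0493, 0.2193]
eef_rot: [0.072, 0.997, 0.001, 0.004]
contact_force: [0.6, -0.8, 0.7]
opening: 0.549
finger_force: 0.0
(array([0., 0.]), array([0., 0.]), 0.0, 0, nan)
  return _methods._mean(a, axis=axis, dtype=dtype,
  ret = ret.dtype.type(ret / rcount)
```

View pics/s4c.png

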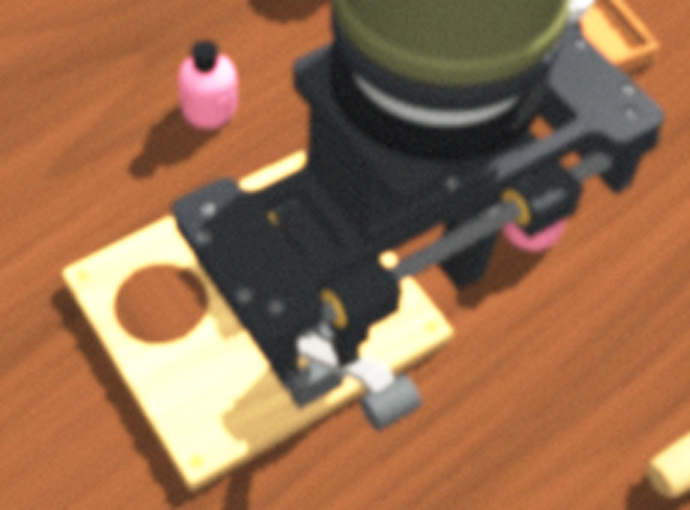

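The arm leans back open, its knob at crop (390,400) behind the hinge. The gripper hides the die, so I step aside towards the block.

```bash
python3 -m inch '0.1 0.01 -0.015 0 0 0 0;0.1 0.016 -0.025 0 0 0 0;0.1 0.016 -0.03 0 0 0 0;0.1 0.016 -0.03 0 0 0 0;0.1 0.016 -0.03 0 0 0 0;0.1 0.016 -0.03 0 0 0 0;0.1 0.016 -0.03 0 0 0 0;0.1 0.01 -0.015 0 0 0 0;0.1 0 0 0 0 0 0'
python3 -c "
from h import *
p,w=shot('top','t5');print(rect(w,(285,175,340,235),.024,.034))
cv2.imwrite('pics/t5c.png',cv2.resize(p[140:270,240:390,::-1],None,fx=4,fy=4))
p,w=shot('scene','s5');print(rect(w,(235,215,300,265),.024,.034))
plan(*jig(-20,0),.1,81.6)
"
```

```text
clock: 30.15
tool_pos: [0.5342, -0.2414, 0.2128]
eef_rot: [0.076, 0.997, -0.001, -0.004]
contact_force: [-0.4, -1.0, 0.1]
opening: 0.55
finger_force: 0.0
(array([552.1, -29.5]), array([36. , 93.9]), 83.11, 539, 0.0286)
(array([551.5, -31.3]), array([36.7, 94.8]), 82.9, 532, 0.029)
clk 30.25 yaw 81.65 pos [ 0.5384 -0.2361  0.2138] turn 0.0008 shift mm [ 34.3 205.  114.1] tilt [-0.0023  0.0015]
```

View pics/t5c.png

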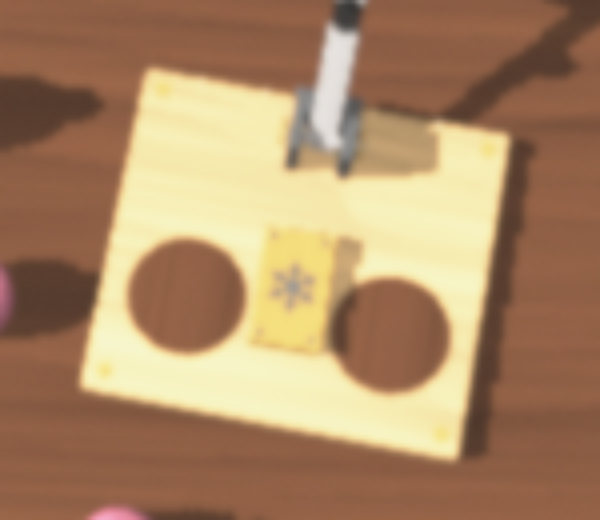

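The arm stays open. The die lies free, with its snowflake at crop (292,288), between the two empty discs. I refine its pose.

Run:
```python
from h import *
for n,f,roi in(("top","t5",(290,190,335,235)),("scene","s5",(235,215,300,265))):
    w=cloud(n,np.load(f"pics/{f}.npy"));w[w[...,0]>.57]=np.nan
    print(n,rect(w,roi,.022,.034))
```

```text
top (array([535.6, -27.6]), array([35.9, 60.6]), 83.4, 538, 0.0286)
scene (array([534.8, -29.2]), array([36.7, 61.2]), 82.9, 548, 0.0289)
```

```bash
python3 -m inch '0.25 0.005 0.015 0 0 0 -0.027;0.25 0.005 0.025 0 0 0 0;0.25 0.005 0.03 0 0 0 0;0.25 0.005 0.03 0 0 0 0;0.25 0.005 0.03 0.01 0 0 0;0.25 0.005 0.03 0.02 0 0 0;0.25 0.005 0.025 0.03 0 0 0;0.25 0 0.015 0.03 0 0 0;0.25 0 0 0.02 0 0 0;0.25 0 0 0.01 0 0 0;0.25 0 0 0 0 0 0;0.25 0 0 0 0 0 0;0.25 0 0 0 0 0 0'
python3 -c "
from h import *
plan(.5352,-.0284,.028,83.2)"
```

```text
clock: 31.33
tool_pos: [0.5294, -0.0334, 0.0961]
eef_rot: [0.059, 0.998, 0.0, 0.001]
contact_force: [-0.2, 0.5, -0.9]
opening: 0.626
finger_force: 0.0
clk 31.33 yaw 83.23 pos [ 0.5294 -0.0334  0.0961] turn 0.0005 shift mm [-5.   5.6 68.1] tilt [0.0017 0.0002]
```

```bash
python3 -m inch '0.25 -0.005 0.0055 0.01 0 0 0;0.25 0 0 0.015 0 0 0;0.25 0 0 0.015 0 0 0;0.25 0 0 0.012 0 0 0;0.25 0 0 0.008 0 0 0;0.25 0 0 0.004 0 0 0;0.25 0 0 0.002 0 0 0;0.25 0 0 0 0 0 0;0.25 0 0 0 0 0 0'
python3 -c "
from h import *
plan(.5352,-.0284,.028,83.2)"
```

```text
clock: 32.08
tool_pos: [0.5347, -0.0283, 0.0297]
eef_rot: [0.059, 0.998, 0.0, 0.001]
contact_force: [0.1, 0.4, 1.1]
opening: 0.626
finger_force: 0.0
clk 32.08 yaw 83.26 pos [ 0.5347 -0.0283  0.0297] turn 0.0011 shift mm [-0.5 -0.1  1.7] tilt [0.001  0.0002]
```

```bash
python3 -m inch '0.25 -0.0005 0 0.0015 0 0 0;0.25 0 0 0 0 0 0;-0.5 0 0 0 0 0 0;-0.5 0 0 0 0 0 0;-0.5 0 0 0 0 0 0;-0.5 0 0 0 0 0 0;-0.5 0 0 0 0 0 0;-0.5 0 0 0 0 0 0;-0.5 0 0 0 0 0 0;-0.5 0 0 0 0 0 0' 30
python3 -m inch '-0.5 0 0 -0.003 0 0 0;-0.5 0 0 -0.005 0 0 0;-0.5 0 0 -0.01 0 0 0;-0.5 0 0 -0.015 0 0 0;-0.5 0 0 -0.02 0 0 0;-0.5 0 0 -0.02 0 0 0;-0.5 0 0 -0.015 0 0 0;-0.5 0 0 -0.01 0 0 0;-0.5 0 0 0 0 0 0;-0.5 0 0 0 0 0 0'
python3 -c "
from h import *
plan(.5289,-.2908,.0352,74.2)
plan(.5289,-.2908,.0352,105.8)
p,w=shot('scene','s6')
cv2.imwrite('pics/s6c.png',cv2.resize(p[130:300,180:380,::-1],None,fx=3,fy=3))"
```

```text
clock: 32.92
tool_pos: [0.5348, -0.0284, 0.0278]
eef_rot: [0.059, 0.998, -0.0, 0.0]
contact_force: [0.8, -0.1, 3.2]
opening: 0.406
finger_force: 30.0
clock: 33.75
tool_pos: [0.5348, -0.0286, 0.1261]
eef_rot: [0.059, 0.998, 0.0, 0.0]
contact_force: [-0.2, -0.1, -2.6]
opening: 0.402
finger_force: 30.0
clk 33.75 yaw 83.25 pos [ 0.5348 -0.0286  0.1261] turn 0.158 shift mm [ -65.7 -253.9   90.9] tilt [0.0007 0.    ]
clk 33.75 yaw 83.25 pos [ 0.5348 -0.0286  0.1261] turn -0.3936 shift mm [  77.1 -250.7   90.9] tilt [0.0007 0.    ]
```

View pics/s6c.png

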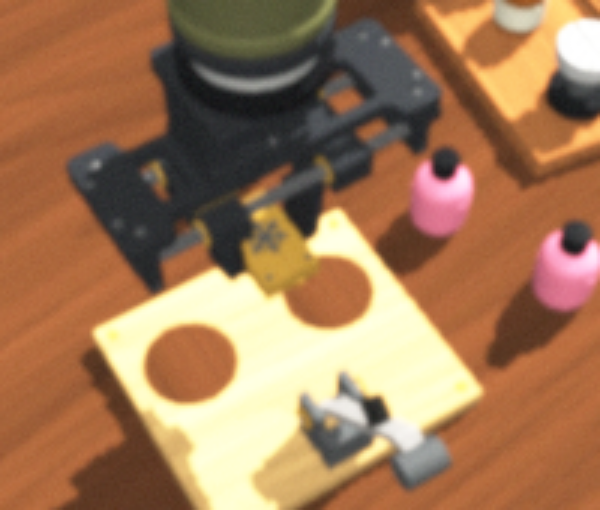

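The die hangs level between the fingers (crop 275,245), and the arm stays open. To keep the last joint well inside its range I align the closing line with the block at yaw 15.8°.

```bash
python3 -m inch '-0.5 0 0 0 0 0 0.06;-0.5 0 0 0 0 0 0.12;-0.5 0 0 0 0 0 0.12;-0.5 0 0 0 0 0 0.12;-0.5 0 0 0 0 0 0.12;-0.5 0 0 0 0 0 0.12;-0.5 0 0 0 0 0 0.12;-0.5 0 0 0 0 0 0.12;-0.5 0 0 0 0 0 0.12;-0.5 0 0 0 0 0 0.1;-0.5 0 0 0 0 0 0.057;-0.5 0 0 0 0 0 0;-0.5 0 0 0 0 0 0'
python3 -c "
from h import *
plan(.5289,-.2908,.0348,15.8);print(get_state()['q'][6])"
```

```text
clock: 34.88
tool_pos: [0.5341, -0.0282, 0.1248]
eef_rot: [0.602, 0.798, -0.001, -0.001]
contact_force: [0.3, -0.1, -2.3]
opening: 0.403
finger_force: 30.0
clk 34.88 yaw 15.97 pos [ 0.5341 -0.0282  0.1248] turn 0.0029 shift mm [-251.3  -76.3   90.1] tilt [-0.0019 -0.0003]
0.14226480881035344
```

```bash
python3 -m inch '-0.5 -0.008 -0.002 0 0 0 0.003;-0.5 -0.016 -0.005 0 0 0 0;-0.5 -0.024 -0.0075 0 0 0 0;-0.5 -0.024 -0.0075 0 0 0 0;-0.5 -0.024 -0.0075 0 0 0 0;-0.5 -0.024 -0.0075 0 0 0 0;-0.5 -0.024 -0.0075 0 0 0 0;-0.5 -0.024 -0.0075 0 0 0 0;-0.5 -0.024 -0.007 0 0 0 0;-0.5 -0.024 -0.007 0 0 0 0;-0.5 -0.017 -0.005 0 0 0 0;-0.5 -0.011 -0.003 0 0 0 0;-0.5 -0.007 -0.002 0 0 0 0;-0.5 0 0 0.01 0 0 0;-0.5 0 0 0.015 0 0 0;-0.5 0 0 0.02 0 0 0;-0.5 0 0 0.015 0 0 0;-0.5 0 0 0.01 0 0 0;-0.5 0 0 0 0 0 0;-0.5 0 0 0 0 0 0'
python3 -c "
from h import *
plan(.5289,-.2908,.0348,15.8)"
```

```text
clock: 36.55
tool_pos: [0.5293, -0.2893, 0.0551]
eef_rot: [0.604, 0.797, 0.0, -0.001]
contact_force: [0.6, 0.2, -2.1]
opening: 0.405
finger_force: 30.0
clk 36.55 yaw 15.75 pos [ 0.5293 -0.2893  0.0551] turn -0.0009 shift mm [-1.4 -0.8 20.3] tilt [-0.0011  0.0013]
```

```bash
python3 -m inch '-0.5 -0.0015 -0.001 0.005 0 0 0;-0.5 0 0 0.005 0 0 0;-0.5 0 0 0.004 0 0 0;-0.5 0 0 0.002 0 0 0;-0.5 0 0 0.001 0 0 0;-0.5 0 0 0 0 0 0;-0.5 0 0 0 0 0 0'
python3 -m inch '-0.5 0 0 0.001 0 0 0;-0.5 0 0 0.001 0 0 0;-0.5 0 0 0 0 0 0;-0.5 0 0 0 0 0 0'
python3 -m inch '-0.5 0 0 0.0005 0 0 0;-0.5 0 0 0 0 0 0;-0.5 0 0 0 0 0 0'
```

```text
clock: 37.13
tool_pos: [0.5288, -0.2923, 0.0388]
eef_rot: [0.604, 0.797, 0.0, 0.0]
contact_force: [-0.2, 0.4, -2.6]
opening: 0.405
finger_force: 30.0
clock: 37.47
tool_pos: [0.5288, -0.2923, 0.0367]
eef_rot: [0.604, 0.797, 0.0, -0.0]
contact_force: [0.1, -0.3, -2.3]
opening: 0.406
finger_force: 30.0
clock: 37.72
tool_pos: [0.5288, -0.2923, 0.0362]
eef_rot: [0.604, 0.797, 0.0, -0.0]
contact_force: [-0.1, 0.3, -1.9]
opening: 0.402
finger_force: 30.0
```

```bash
python3 -m inch '-0.5 0.0014 0.0003 0 0 0 0;-0.5 0 0 0.0005 0 0 0;-0.5 0 0 0.0005 0 0 0;-0.5 0 0 0 0 0 0;-0.5 0 0 0 0 0 0'
python3 -m inch '-0.5 0 0 0.0004 0 0 0;-0.5 0 0 0 0 0 0;-0.5 0 0 0 0 0 0'
```

```text
clock: 38.13
tool_pos: [0.5287, -0.2908, 0.0351]
eef_rot: [0.604, 0.797, 0.0, -0.0]
contact_force: [-0.2, -0.2, -1.8]
opening: 0.404
finger_force: 30.0
clock: 38.38
tool_pos: [0.5287, -0.2909, 0.0349]
eef_rot: [0.604, 0.797, 0.0, 0.0]
contact_force: [-0.7, -0.1, -1.0]
opening: 0.403
finger_force: 30.0
```

Contact is starting. I press slightly more, then release slowly and rise.

```bash
python3 -m inch '-0.5 0 0 0.0004 0 0 0;-0.5 0 0 0.0003 0 0 0;-0.5 0 0 0 0 0 0;-0.1 0 0 0 0 0 0;0 0 0 0 0 0 0;0.1 0 0 0 0 0 0;0.1 0 0 0 0 0 0;0.1 0 0 0 0 0 0;0.1 0 0 -0.005 0 0 0;0.1 0 0 -0.015 0 0 0;0.1 0 0 -0.03 0 0 0;0.1 0 0 -0.03 0 0 0;0.1 0 0 -0.03 0 0 0;0.1 0 0 -0.02 0 0 0;0.1 0 0 0 0 0 0' 10
python3 -c "
from h import *
p,w=shot('scene','s7');print(rect(w,(105,270,195,365),.030,.042))
plan(.4298,.3104,.0225,74.6)"
```

```text
clock: 39.63
tool_pos: [0.5312, -0.2921, 0.1689]
eef_rot: [0.604, 0.797, 0.001, 0.004]
contact_force: [0.9, 0.0, 0.7]
opening: 0.551
finger_force: 0.0
(array([ 529.3, -291.8]), array([36.4, 60.3]), 13.87, 672, 0.0362)
clk 39.68 yaw 15.65 pos [ 0.5301 -0.2916  0.1667] turn -1.0289 shift mm [257.3 553.9 142.4] tilt [ 0.0048 -0.0022]
```

```bash
python3 -m inch '0.4 0 0 0 0 0 -0.06;0.4 0 0 0 0 0 -0.12;0.4 0 0 0 0 0 -0.12;0.4 0 0 0 0 0 -0.12;0.4 0 0 0 0 0 -0.12;0.4 0 0 0 0 0 -0.12;0.4 0 0 0 0 0 -0.12;0.4 0 0 0 0 0 -0.12;0.4 0 0 0 0 0 -0.1;0.4 0 0 0 0 0 -0.029;0.4 0 0 0 0 0 0'
python3 -m inch '0.4 0.004 0.009 0 0 0 0;0.4 0.009 0.020 0 0 0 0;0.4 0.0145 0.031 0 0 0 0;0.4 0.0145 0.031 0 0 0 0;0.4 0.0145 0.031 0 0 0 0;0.4 0.0145 0.031 0 0 0 0;0.4 0.0145 0.031 0 0 0 0;0.4 0.0145 0.031 0 0 0 0;0.4 0.0145 0.031 0 0 0 0;0.4 0.0145 0.031 0 0 0 0;0.4 0.0145 0.031 0 0 0 0;0.4 0.0145 0.031 0 0 0 0;0.4 0.0145 0.031 0 0 0 0;0.4 0.0145 0.031 0 0 0 0;0.4 0.0145 0.031 0 0 0 0;0.4 0.0145 0.031 0 0 0 0;0.4 0.0145 0.031 0 0 0 0;0.4 0.0145 0.031 0 0 0 0;0.4 0.009 0.020 0 0 0 0;0.4 0.004 0.009 0 0 0 0'
python3 -m inch '0.4 0 0 0 0 0 0;0.4 0 0 0 0 0 0;0.4 0 0 0 0 0 0'
python3 -c "
from h import *
p,w=shot('scene','s8');plan(.4298,.3104,.0225,74.6)
p,w=shot('top','t8');print(rect(w,(405,180,485,260),.030,.042),rect(w,(405,180,485,260),.016,.028))"
```

```text
clock: 40.6
tool_pos: [0.5279, -0.2907, 0.1629]
eef_rot: [0.134, 0.991, 0.001, -0.001]
contact_force: [0.5, -0.4, -0.7]
opening: 0.702
finger_force: 0.0
clock: 42.27
tool_pos: [0.4246, 0.3168, 0.1643]
eef_rot: [0.132, 0.991, 0.002, -0.0]
contact_force: [-0.1, -0.1, -0.3]
opening: 0.702
finger_force: 0.0
clock: 42.52
tool_pos: [0.4272, 0.3091, 0.1639]
eef_rot: [0.135, 0.991, -0.001, 0.0]
contact_force: [0.4, 0.6, 0.7]
opening: 0.7
finger_force: 0.0
clk 42.57 yaw 74.42 pos [0.4274 0.3091 0.164 ] turn -0.0031 shift mm [ -1.9   2.2 141.5] tilt [-0.0002 -0.0023]
(array([ 528.8, -290.6]), array([36.3, 62.1]), 16.11, 561, 0.0355) (array([ 529. , -289.7]), array([90.4, 91.1]), 15.77, 1434, 0.0214)
```

The die lies flat and centred on the block to within about 1 mm, measured in both views. Now the bottle: descend, grip and lift.

```bash
python3 -m inch '0.4 -0.0015 0.002 0.01 0 0 -0.003;0.4 0 0 0.02 0 0 0;0.4 0 0 0.025 0 0 0;0.4 0 0 0.02 0 0 0;0.4 0 0 0.01 0 0 0;0.4 0 0 0 0 0 0;0.4 0 0 0 0 0 0;0.4 0 0 0 0 0 0'
python3 -c "
from h import *
plan(.4298,.3104,.0225,74.6)"
```

```text
clock: 43.28
tool_pos: [0.4294, 0.3135, 0.0799]
eef_rot: [0.133, 0.991, 0.001, 0.0]
contact_force: [-0.0, -0.6, -1.3]
opening: 0.699
finger_force: 0.0
clk 43.28 yaw 74.77 pos [0.4294 0.3135 0.0799] turn 0.0029 shift mm [-1.1 -3.  57.4] tilt [0.0011 0.001 ]
```

```bash
python3 -m inch '0.4 -0.001 -0.0025 0 0 0 0;0.4 0 0 0 0 0 0;0.4 0 0 0 0 0 0'|tail -0
python3 -c "
from h import *
plan(.4298,.3104,.0225,74.6)"
```

```text
clk 43.53 yaw 74.76 pos [0.4296 0.3105 0.0799] turn 0.0027 shift mm [-0.1 -0.1 57.4] tilt [0.0011 0.0008]Exception ignored on flushing sys.stdout:
BrokenPipeError: [Errno 32] Broken pipe
```

```bash
python3 -m inch '0.4 0 0 0.01 0 0 0;0.4 0 0 0.015 0 0 0;0.4 0 0 0.015 0 0 0;0.4 0 0 0.01 0 0 0;0.4 0 0 0.005 0 0 0;0.4 0 0 0.002 0 0 0;0.4 0 0 0 0 0 0;0.4 0 0 0 0 0 0'
python3 -c "
from h import *
plan(.4298,.3104,.0225,74.6)"
```

```text
clock: 44.2
tool_pos: [0.4293, 0.3108, 0.0224]
eef_rot: [0.132, 0.991, 0.0, 0.0]
contact_force: [-0.5, -1.1, -0.4]
opening: 0.699
finger_force: 0.0
clk 44.2 yaw 74.79 pos [0.4293 0.3108 0.0224] turn 0.0033 shift mm [-0.5 -0.3 -0.1] tilt [0.0005 0.0005]
```

```bash
python3 -m inch '-0.3 -0.0005 0 0 0 0 0;-0.3 0 0 0 0 0 0;-0.3 0 0 0 0 0 0;-0.3 0 0 0 0 0 0;-0.3 0 0 0 0 0 0;-0.3 0 0 0 0 0 0;-0.3 0 0 0 0 0 0;-0.3 0 0 0 0 0 0' 15
python3 -m inch '-0.3 0 0 -0.005 0 0 0;-0.3 0 0 -0.01 0 0 0;-0.3 0 0 -0.02 0 0 0;-0.3 0 0 -0.02 0 0 0;-0.3 0 0 -0.025 0 0 0;-0.3 0 0 -0.025 0 0 0;-0.3 0 0 -0.015 0 0 0;-0.3 0 0 -0.01 0 0 0;-0.3 0 0 0 0 0 0'
python3 -m inch '-0.3 0 0 0 0 0 0.06;-0.3 0 0 0 0 0 0.12;-0.3 0 0 0 0 0 0.12;-0.3 0 0 0 0 0 0.12;-0.3 0 0 0 0 0 0.12;-0.3 0 0 0 0 0 0.12;-0.3 0 0 0 0 0 0.12;-0.3 0 0 0 0 0 0.12;-0.3 0 0 0 0 0 0.12;-0.3 0 0 0 0 0 0.12;-0.3 0 0 0 0 0 0.12;-0.3 0 0 0 0 0 0.12;-0.3 0 0 0 0 0 0.072;-0.3 0 0 0 0 0 0;-0.3 0 0 0 0 0 0'
python3 -c "
from h import *
plan(.5319,.026,.032,-8.4)"
```

```text
clock: 44.87
tool_pos: [0.4299, 0.3105, 0.0225]
eef_rot: [0.132, 0.991, 0.0, 0.0]
contact_force: [0.1, -0.1, 5.3]
opening: 0.447
finger_force: 15.0
clock: 45.62
tool_pos: [0.4305, 0.311, 0.1543]
eef_rot: [0.133, 0.991, 0.001, 0.001]
contact_force: [-0.8, 0.2, -1.5]
opening: 0.447
finger_force: 15.0
clock: 46.87
tool_pos: [0.4291, 0.3101, 0.1513]
eef_rot: [0.756, 0.654, -0.001, 0.0]
contact_force: [-0.4, 0.1, -0.1]
opening: 0.45
finger_force: 15.0
clk 46.87 yaw -8.25 pos [0.4291 0.3101 0.1513] turn 0.0025 shift mm [-265.9  143.3  119.6] tilt [-0.0011 -0.0015]
```

```bash
python3 -m inch '-0.3 -0.007 0.003 0 0 0 0;-0.3 -0.016 0.009 0 0 0 0;-0.3 -0.022 0.0119 0 0 0 0;-0.3 -0.022 0.0119 0 0 0 0;-0.3 -0.022 0.0119 0 0 0 0;-0.3 -0.022 0.0119 0 0 0 0;-0.3 -0.022 0.0119 0 0 0 0;-0.3 -0.022 0.0119 0 0 0 0;-0.3 -0.022 0.0119 0 0 0 0;-0.3 -0.022 0.0119 0 0 0 0;-0.3 -0.022 0.0119 0 0 0 0;-0.3 -0.022 0.0119 0 0 0 0;-0.3 -0.016 0.009 0 0 0 0;-0.3 -0.007 0.003 0 0 0 0.002;-0.3 0 0 0 0 0 0;-0.3 0 0 0 0 0 0'
python3 -m inch '-0.3 0 0 0.01 0 0 0;-0.3 0 0 0.02 0 0 0;-0.3 0 0 0.02 0 0 0;-0.3 0 0 0.02 0 0 0;-0.3 0 0 0.015 0 0 0;-0.3 0 0 0.01 0 0 0;-0.3 0 0 0.005 0 0 0;-0.3 0 0 0 0 0 0;-0.3 0 0 0 0 0 0;-0.3 0 0 0 0 0 0'
python3 -c "
from h import *
plan(.5319,.026,.032,-8.4)"
```

```text
clock: 48.2
tool_pos: [0.5317, 0.0268, 0.1519]
eef_rot: [0.758, 0.653, -0.0, -0.001]
contact_force: [1.1, 0.1, -2.2]
opening: 0.446
finger_force: 15.0
clock: 49.03
tool_pos: [0.5327, 0.0267, 0.0528]
eef_rot: [0.758, 0.653, 0.001, 0.0]
contact_force: [-0.0, -0.2, -0.1]
opening: 0.445
finger_force: 15.0
clk 49.03 yaw -8.5 pos [0.5327 0.0267 0.0528] turn -0.0017 shift mm [-0.8 -0.7 20.8] tilt [0.0014 0.0003]
```

```bash
python3 -m inch '-0.3 -0.0008 -0.0007 0.005 0 0 0;-0.3 0 0 0.005 0 0 0;-0.3 0 0 0.004 0 0 0;-0.3 0 0 0.002 0 0 0;-0.3 0 0 0.0015 0 0 0;-0.3 0 0 0.001 0 0 0;-0.3 0 0 0 0 0 0;-0.3 0 0 0 0 0 0'
python3 -c "
from h import *
plan(.5319,.026,.032,-8.4)"
```

```text
clock: 49.7
tool_pos: [0.5314, 0.0257, 0.0336]
eef_rot: [0.758, 0.653, -0.0, -0.0]
contact_force: [-0.8, 0.1, -0.7]
opening: 0.445
finger_force: 15.0
clk 49.7 yaw -8.52 pos [0.5314 0.0257 0.0336] turn -0.002 shift mm [0.4 0.4 1.6] tilt [-0.0001  0.0001]
```

```bash
python3 -m inch '-0.3 0.0004 0.0004 0.0005 0 0 0;-0.3 0 0 0.0005 0 0 0;-0.3 0 0 0.0003 0 0 0;-0.3 0 0 0.0003 0 0 0;-0.3 0 0 0 0 0 0;-0.3 0 0 0 0 0 0'
python3 -m inch '-0.3 0 0 0.0003 0 0 0;-0.3 0 0 0 0 0 0;-0.3 0 0 0 0 0 0'
```

```text
clock: 50.2
tool_pos: [0.5318, 0.026, 0.032]
eef_rot: [0.758, 0.653, -0.0, -0.0]
contact_force: [-1.0, 0.5, -1.0]
opening: 0.453
finger_force: 15.0
clock: 50.45
tool_pos: [0.5319, 0.0261, 0.0317]
eef_rot: [0.758, 0.653, 0.0, -0.0]
contact_force: [0.2, 0.5, 0.0]
opening: 0.446
finger_force: 15.0
```

```bash
python3 -m inch '-0.3 0 0 0.0002 0 0 0;0.5 0 0 0 0 0 0;0.5 0 0 0 0 0 0;0.5 0 0 0 0 0 0;0.5 0 0 0 0 0 0;0.5 0 0 0 0 0 0;0.5 0 0 -0.01 0 0 0;0.5 0 0 -0.02 0 0 0;0.5 0 0 -0.03 0 0 0;0.5 0 0 -0.03 0 0 0;0.5 0 0 -0.03 0 0 0;0.5 0 0 -0.01 0 0 0;0.5 0 0 0 0 0 0'
python3 -m inch '0.5 0 0 0 0 0 -0.06;0.5 0 0 0 0 0 -0.12;0.5 0 0 0 0 0 -0.12;0.5 0 0 0 0 0 -0.12;0.5 0 0 0 0 0 -0.12;0.5 0 0 0 0 0 -0.12;0.5 0 0 0 0 0 -0.12;0.5 0 0 0 0 0 -0.12;0.5 0 0 0 0 0 -0.12;0.5 0 0 0 0 0 -0.12;0.5 0 0 0 0 0 -0.12;0.5 0 0 0 0 0 -0.12;0.5 0 0 0 0 0 -0.072;0.5 0 0 0 0 0 0;0.5 0 0 0 0 0 0'
python3 -c "
from h import *
plan(.517,.2863,.0466,74.7)"
```

```text
clock: 51.53
tool_pos: [0.5336, 0.0261, 0.1645]
eef_rot: [0.758, 0.653, 0.002, 0.002]
contact_force: [0.6, -0.5, 0.6]
opening: 0.749
finger_force: 0.0
clock: 52.78
tool_pos: [0.531, 0.026, 0.1603]
eef_rot: [0.134, 0.991, 0.0, -0.001]
contact_force: [-0.2, -0.3, 0.4]
opening: 0.752
finger_force: 0.0
clk 52.78 yaw 74.55 pos [0.531  0.026  0.1603] turn -0.0027 shift mm [ 81.9 247.4 113.9] tilt [-0.0024  0.0006]
```

```bash
python3 -m inch '0.5 0.003 0.008 0 0 0 -0.002;0.5 0.006 0.018 0 0 0 0;0.5 0.009 0.028 0 0 0 0;0.5 0.009 0.028 0 0 0 0;0.5 0.009 0.028 0 0 0 0;0.5 0.009 0.028 0 0 0 0;0.5 0.009 0.028 0 0 0 0;0.5 0.009 0.028 0 0 0 0;0.5 0.009 0.027 0 0 0 0;0.5 0.006 0.018 0 0 0 0;0.5 0.003 0.008 0 0 0 0;0.5 0 0 0 0 0 0;0.5 0 0 0.01 0 0 0;0.5 0 0 0.02 0 0 0;0.5 0 0 0.02 0 0 0;0.5 0 0 0.01 0 0 0;0.5 0 0 0 0 0 0;0.5 0 0 0 0 0 0;0.5 0 0 0 0 0 0'
python3 -c "
from h import *
plan(.517,.2863,.0466,74.7)
p,w=shot('top','t9');print('cap',circ(w,(265,185,305,232),.070,.085))"
```

```text
clock: 54.37
tool_pos: [0.5191, 0.2853, 0.1022]
eef_rot: [0.133, 0.991, 0.0, 0.0]
contact_force: [-0.4, 0.3, -0.0]
opening: 0.746
finger_force: 0.0
clk 54.37 yaw 74.73 pos [0.5191 0.2853 0.1022] turn 0.0005 shift mm [ 2.4  0.4 55.6] tilt [0.0009 0.0004]
cap (array([532. ,  28.2]), 10.0, array([531.,  28.]), 88)
```

The bottle's cap is back within 0.3 mm of its first reading. Now the stand.

```bash
python3 -m inch '0.5 0.0024 0.0004 0.01 0 0 0;0.5 0 0 0.015 0 0 0;0.5 0 0 0.015 0 0 0;0.5 0 0 0.01 0 0 0;0.5 0 0 0.0045 0 0 0;0.5 0 0 0 0 0 0;0.5 0 0 0 0 0 0;0.5 0 0 0 0 0 0'
python3 -c "
from h import *
plan(.517,.2863,.0466,74.7)"
```

```text
clock: 55.08
tool_pos: [0.5168, 0.2871, 0.0477]
eef_rot: [0.132, 0.991, 0.001, 0.0]
contact_force: [-0.0, 0.5, 0.1]
opening: 0.748
finger_force: 0.0
clk 55.08 yaw 74.79 pos [0.5168 0.2871 0.0477] turn 0.0016 shift mm [-0.4 -0.7  1.1] tilt [0.0011 0.0009]
```

```bash
python3 -m inch '0.5 -0.0004 -0.0007 0.001 0 0 0;0.5 0 0 0 0 0 0;-0.3 0 0 0 0 0 0;-0.3 0 0 0 0 0 0;-0.3 0 0 0 0 0 0;-0.3 0 0 0 0 0 0;-0.3 0 0 0 0 0 0;-0.3 0 0 0 0 0 0;-0.3 0 0 0 0 0 0;-0.3 0 0 0 0 0 0' 25
python3 -m inch '-0.3 0 0 -0.005 0 0 0;-0.3 0 0 -0.01 0 0 0;-0.3 0 0 -0.02 0 0 0;-0.3 0 0 -0.02 0 0 0;-0.3 0 0 -0.025 0 0 0;-0.3 0 0 -0.025 0 0 0;-0.3 0 0 -0.015 0 0 0;-0.3 0 0 -0.01 0 0 0;-0.3 0 0 0 0 0 0'
python3 -m inch '-0.3 0 0 0 0 0 0.06;-0.3 0 0 0 0 0 0.12;-0.3 0 0 0 0 0 0.12;-0.3 0 0 0 0 0 0.12;-0.3 0 0 0 0 0 0.12;-0.3 0 0 0 0 0 0.12;-0.3 0 0 0 0 0 0.12;-0.3 0 0 0 0 0 0.12;-0.3 0 0 0 0 0 0.12;-0.3 0 0 0 0 0 0.12;-0.3 0 0 0 0 0 0.12;-0.3 0 0 0 0 0 0.12;-0.3 0 0 0 0 0 0.074;-0.3 0 0 0 0 0 0;-0.3 0 0 0 0 0 0'
python3 -c "
from h import *
plan(.5172,-.0811,.0555,-8.55)"
```

```text
clock: 55.92
tool_pos: [0.5166, 0.286, 0.0461]
eef_rot: [0.132, 0.991, 0.0, 0.0]
contact_force: [0.1, -0.5, 2.7]
opening: 0.532
finger_force: 25.0
clock: 56.67
tool_pos: [0.5174, 0.2865, 0.1784]
eef_rot: [0.132, 0.991, 0.001, 0.001]
contact_force: [0.3, -0.4, -2.1]
opening: 0.529
finger_force: 25.0
clock: 57.92
tool_pos: [0.5158, 0.2856, 0.1751]
eef_rot: [0.757, 0.654, -0.001, 0.0]
contact_force: [-0.5, -0.6, -1.7]
opening: 0.531
finger_force: 25.0
clk 57.92 yaw -8.37 pos [0.5158 0.2856 0.1751] turn 0.0031 shift mm [-362.3   56.   120.1] tilt [-0.0015 -0.0013]
```

```bash
python3 -m inch '-0.3 -0.007 0.001 0 0 0 0;-0.3 -0.015 0.002 0 0 0 0;-0.3 -0.0245 0.0038 0 0 0 0;-0.3 -0.0245 0.0038 0 0 0 0;-0.3 -0.0245 0.0038 0 0 0 0;-0.3 -0.0245 0.0038 0 0 0 0;-0.3 -0.0245 0.0038 0 0 0 0;-0.3 -0.0245 0.0038 0 0 0 0;-0.3 -0.0245 0.0038 0 0 0 0;-0.3 -0.0245 0.0038 0 0 0 0;-0.3 -0.0245 0.0038 0 0 0 0;-0.3 -0.0245 0.0038 0 0 0 0;-0.3 -0.0245 0.0038 0 0 0 0;-0.3 -0.0245 0.0038 0 0 0 0;-0.3 -0.0245 0.0038 0 0 0 0;-0.3 -0.015 0.002 0 0 0 0;-0.3 -0.007 0.0015 0 0 0 0.003;-0.3 0 0 0 0 0 0;-0.3 0 0 0 0 0 0'
python3 -m inch '-0.3 0 0 0.01 0 0 0;-0.3 0 0 0.02 0 0 0;-0.3 0 0 0.02 0 0 0;-0.3 0 0 0.02 0 0 0;-0.3 0 0 0.015 0 0 0;-0.3 0 0 0.01 0 0 0;-0.3 0 0 0.005 0 0 0;-0.3 0 0 0 0 0 0;-0.3 0 0 0 0 0 0;-0.3 0 0 0 0 0 0'
python3 -c "
from h import *
plan(.5174,-.0808,.055,-8.55)"
```

```text
clock: 59.5
tool_pos: [0.5177, -0.0808, 0.176]
eef_rot: [0.759, 0.651, 0.0, -0.0]
contact_force: [-0.1, 0.8, -2.8]
opening: 0.531
finger_force: 25.0
clock: 60.33
tool_pos: [0.5187, -0.0807, 0.0767]
eef_rot: [0.759, 0.652, 0.001, 0.0]
contact_force: [0.3, -0.3, -1.9]
opening: 0.536
finger_force: 25.0
clk 60.33 yaw -8.67 pos [ 0.5187 -0.0807  0.0767] turn -0.0021 shift mm [-0.3 -1.3 21.7] tilt [0.0015 0.0001]
```

```bash
python3 -m inch '-0.3 -0.0003 -0.0013 0.005 0 0 0;-0.3 0 0 0.005 0 0 0;-0.3 0 0 0.004 0 0 0;-0.3 0 0 0.003 0 0 0;-0.3 0 0 0.0015 0 0 0;-0.3 0 0 0.001 0 0 0;-0.3 0 0 0 0 0 0;-0.3 0 0 0 0 0 0'
python3 -c "
from h import *
plan(.5174,-.0808,.055,-8.55)"
```

```text
clock: 61.0
tool_pos: [0.5168, -0.081, 0.0565]
eef_rot: [0.759, 0.652, 0.0, -0.0]
contact_force: [0.3, 0.0, -2.1]
opening: 0.535
finger_force: 25.0
clk 61.0 yaw -8.69 pos [ 0.5168 -0.081   0.0565] turn -0.0024 shift mm [0.3 0.6 1.5] tilt [0.     0.0001]
```

```bash
python3 -m inch '-0.3 0.0003 0.0005 0.0004 0 0 0;-0.3 0 0 0.0004 0 0 0;-0.3 0 0 0.0003 0 0 0;-0.3 0 0 0.0002 0 0 0;-0.3 0 0 0 0 0 0;-0.3 0 0 0 0 0 0'
python3 -m inch '-0.3 0 0 0.0003 0 0 0;-0.3 0 0 0 0 0 0;-0.3 0 0 0 0 0 0'
```

```text
clock: 61.5
tool_pos: [0.5173, -0.0807, 0.0552]
eef_rot: [0.759, 0.651, 0.0, -0.0]
contact_force: [0.9, -0.0, -2.2]
opening: 0.528
finger_force: 25.0
clock: 61.75
tool_pos: [0.5173, -0.0808, 0.0551]
eef_rot: [0.759, 0.652, 0.0, 0.0]
contact_force: [-0.6, 0.4, 3.7]
opening: 0.53
finger_force: 25.0
```

Contact. I release, rise, and move off to the free start side for a final look.

```bash
python3 -m inch '0.5 0 0 0 0 0 0;0.5 0 0 0 0 0 0;0.5 0 0 0 0 0 0;0.5 0 0 0 0 0 0;0.5 0 0 0 0 0 0;0.5 0 0 -0.01 0 0 0;0.5 0 0 -0.02 0 0 0;0.5 0 0 -0.03 0 0 0;0.5 0 0 -0.03 0 0 0;0.5 0 0 -0.03 0 0 0;0.5 0 0 -0.02 0 0 0;0.5 0 0 0 0 0 0;0.5 0.01 -0.005 0 0 0 0;0.5 0.025 -0.01 0 0 0 0;0.5 0.03 -0.01 0 0 0 0;0.5 0.03 -0.01 0 0 0 0;0.5 0.03 -0.01 0 0 0 0;0.5 0.03 -0.01 0 0 0 0;0.5 0.03 -0.01 0 0 0 0;0.5 0.03 -0.01 0 0 0 0'
python3 -m inch '0.5 0.03 -0.01 0 0 0 0;0.5 0.03 -0.01 0 0 0 0;0.5 0.03 -0.01 0 0 0 0;0.5 0.03 -0.01 0 0 0 0;0.5 0.03 -0.01 0 0 0 0;0.5 0.03 -0.01 0 0 0 0;0.5 0.02 -0.005 0 0 0 0;0.5 0.01 0 0 0 0 0;0.5 0 0 0 0 0 0;0.5 0 0 0 0 0 0;0.5 0 0 0 0 0 0'
python3 -c "
from h import *
p,w=shot('top','t10');print('cap',circ(w,(265,190,303,232),.070,.085),'disc',circ(w,(322,198,362,242),.066,.076),rect(w,(405,180,485,260),.030,.042))"
```

```text
clock: 63.42
tool_pos: [0.4735, 0.145, 0.1937]
eef_rot: [0.758, 0.652, -0.001, -0.001]
contact_force: [0.2, -0.5, 0.5]
opening: 0.751
finger_force: 0.0
clock: 64.33
tool_pos: [0.4434, 0.3579, 0.1944]
eef_rot: [0.76, 0.65, -0.001, 0.001]
contact_force: [0.3, -1.1, -0.5]
opening: 0.752
finger_force: 0.0
cap (array([531.4,  28.1]), 9.9, array([530.8,  28.1]), 92) disc (array([517.2, -79.1]), 24.2, array([516.8, -78.7]), 479) (array([ 528.8, -290.3]), array([36.4, 60.7]), 15.47, 554, 0.0356)
```

View pics/t10.png

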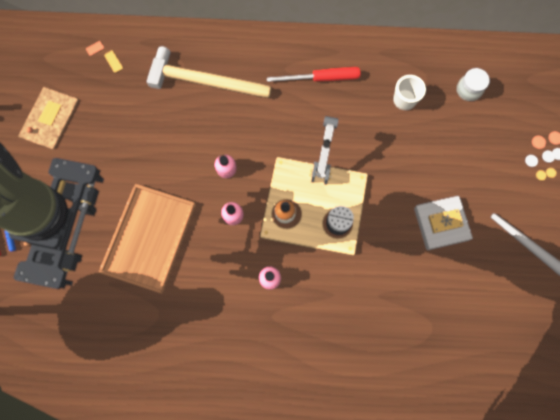

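The bottle (285,212) and stand (340,220) are back on their spots, each within 1 mm of its first reading. The arm is open (325,145), the die is flat and centred on the block (445,221), and the robot is clear.

```bash
python3 -c "
from plant import r
print(r.finish_job())"
```

```text
the job is handed in; nothing more can be done
None
```

The job is done and handed in at about 64 s: the die lies flat and centred on the steel block, the jig's arm stays open, and the bottle and stand are back upright on their spots to within about 1 mm.

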